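# Clamp a copper link in the battery link box

### The job

Put the forklift battery's link box back in service: lay the longer of the two loose copper link bars flat across the two copper contacts inside the open box, down between their cheeks, let go of it and shut the hinged cover fully onto the box. Only then swing the clamp lever over and down until it is fully home across the shut cover. Leave the short bar and the other things on the bench where they are.

Things in the scene. Friction and masses are not known exactly. Their poses are not given: they have to be found in the camera images.
- block: Link box fixed to the bench on a dark steel plate, 130 mm (x) by 250 mm (y -105 to +145). Origin: underside, below the middle of the box; at yaw 0 x points away from the robot, y along the box, z up. Its open grey lower shell is 110 (x) by 190 mm (y), walls 5 mm, rim 40 mm and inner floor 8 mm above the bench. Two copper contact saddles stand inside.
- seat (a point): Where the seated bar's origin lies, axes as the block's (bar along y): between the two saddles at the height of their tops, 38 mm above the bench. Saddles: 30 mm long at y -48 and +48 mm, 66 mm open between them. On each, two cheeks 10 mm high leave a 30 mm wide channel along y, centred on x = 0. End stops at y -75 and +75 mm. Cheeks and stops end 48 mm above the bench.
- link_bar: The longer copper link bar, loose, 140 mm long (its y), 20 mm wide (x), 12 mm thick (z), 0.2 to 0.4 kg. Origin: centre of its underside. It is the same either way round.
- short_bar: The short copper bar, 80 by 20 by 12 mm, a bystander. Origin: centre of its underside, length along its y.
- cover (a joint): Hinged grey upper shell half, angle in rad: 0 fully shut (rim on rim), grows as it opens up and away; 1.57 upright at the box's +x edge, 1.95 its stop. Stiff hinge (about 0.2 N m): it stays where left and takes 1 to 3 N at the tab. Shut, it covers 110 by 190 mm and its top is 75 mm above the bench.
- cover_hinge (a point): Point on the cover's hinge axis, at block x = +55, y = 0, z = 40 mm. The axis runs along the block's y. The point's axes turn with the cover.
- cover_tab (a point): On the outer face of the cover's pull tab, 137 mm from the hinge axis and 8 mm off the rim plane. Tab: 50 mm wide (y), 8 mm thick, 110 to 150 mm from the hinge axis, at the middle of the free edge. The outer face is the upper one when shut and looks away from the robot (+x) when open. Shut: block x = -82, z = 48 mm. The axes turn with the cover (as the block's when shut).
- lever (a joint): Clamp lever at the box's +y end, angle in rad: 0 fully home (lying along -y across the shut cover), grows as it swings up and over towards +y; upright at 1.57, stop at 1.95. It stays where it is left (stiff, about 0.5 N m, 3 to 5 N at the grip). Its arm strikes the cover if the cover is not shut.
- lever_hinge (a point): Pivot of the lever, between two steel cheeks at block x = 0, y = +117, z = 83 mm; the axis runs along the block's x. The point's axes turn with the lever.
- lever_grip (a point): On the outer face of the lever's black grip, 140 mm along the lever from the pivot and 31 mm off its radial line. That face is the upper one when home and looks to block +y when upright. Grip: 26 mm wide (block x), 104 to 166 mm along the lever, 18 mm thick. Home: block x = 0, y = -23, z = 114 mm. The axes turn with the lever (as the block's when home).
- cap_a: Black round cell vent cap, 62 mm across, 40 mm tall, bystander. Origin: centre of its underside.
- cap_b: A second such vent cap, bystander. Origin: centre of its underside.
- spanner: Plain steel open-ended spanner 200 mm long, lying along its x, bystander. Origin: centre of its underside.
- brush: Wooden-handled brush 200 mm long, lying along its x, bystander. Origin: centre of its underside.
- bottle: White bottle, 70 mm across, 190 mm tall, standing, bystander. Origin: centre of its underside.
- connector: Grey two-pole battery connector with a steel bail, about 175 mm long (its y), 75 mm wide and 42 mm tall, bystander. Origin: centre of its underside.
Not all that is in view belongs to the job. Leave any green or purple look-alike of the link_bar alone.

How it is judged:
By the outcome, as a careful person would: the job done as asked, in the order asked, and still so for the second after the job is handed in, with the robot touching nothing.
It also fails if it takes over 72 s, if anything falls off the work surface, if the arm or the gripper's body presses on something with over 40 N, if the wrist force passes 120 N, or if a joint passes its speed limit or range.

### The arm

A 7-joint arm with a two-finger parallel gripper is mounted at the origin on the work surface. World frame = base frame: x ahead of the robot, y to its left, z up, the work surface at z = 0. Lengths are in mm, angles in rad, forces in N, time in s.
With the tool pointing down it reaches from about 425 to 1025 mm from the base axis. Payload 3.6 kg.
Tool frame: the origin (TCP) lies at the very end of the fingers, on their centre line; the grasp point (between the pads) lies 19 mm behind it; z points along the fingers, y is the line along which they close (so a half turn about z gives the same grasp; the last joint's range is limited). The gripper opens to 85 mm and grips with 20 to 120 N. Pads are 22 mm wide; open, the fingers measure 114 mm over their backs; the gripper's body (76 mm by 85 mm) begins 54 mm behind the grasp point. The pads swing forward as they close: fully open they stand 13 mm farther back than shut.
Start: joints at [1.165, 0.591, 0.048, 1.609, -0.033, 0.943, -0.034], TCP at [223.101, -689.823, 231.302] pointing down, gripper open.
Joint ranges: [-2.69, 2.69], [-0.47, 2.24], [-1.27, 1.36], [0.19, 2.51], [-1.53, 4.68], [0.08, 2.07], [-3.09, 3.09]. Speed limits (rad/s): [2.57, 2.57, 3.14, 3.14, 3.14, 3.14, 3.14].

### API

Orientations are given as a 3x3 rotation matrix whose columns are the frame's x, y, z axes.
In Python, from cell import get_state, eyes, ticket, finder gives the robot as it stands.
- The arm moves only by the tool drive_tool, never from a script. Its argument "commands" is a list that holds one entry, the list of rows, each a list of 7 numbers: the turn, a rotation vector about the tool's x, y, z in degrees, then the shift along the tool's x, y, z in mm, then the closure, from 0 (fully open) to 1 (shut). In form: [[[ax, ay, az, dx, dy, dz, claw], ...]]. A call has 1 to 5 rows; each row is the pose to reach, as a shift and turn from the pose commanded when the call began, along the tool's axes at that moment; what a row does not reach only later rows make up. A row lasts 1/10 s, in which the tool goes at most 50 mm and 8.59 degrees, less where a joint would pass 70% of its speed; a pose out of reach is approached as far as the arm can. A call with a gripper value outside its range is refused whole. The fingers move at their own pace and stop on an object; "force" is the grip in N (left out, the last holds). Time passes only in rows, so rows that repeat a pose let the fingers close. It gives the time, the measured TCP pose, the force and the opening at its end, in the units of the state.
- get_state(): the state, without advancing time (a new reading comes with each control period).
- eyes.get_image(name): name is "scene" or "side" or "wrist"; returns a dict with "color" (480x640x3 uint8, blue, green, red), "fov_y" (degrees; the focal length in pixels is half the picture's height over the tangent of half this angle, whatever the lens; pixels are square), "cx", "cy" (the principal point, pixels), "origin" and "attitude" of the camera in the world. Camera axes: x right, y down, z forward; pixel columns grow to the right and rows downward; lengths in mm; the calibration is good to about 2 mm. A picture is of the moment at which its call begins. There is no depth.
- ticket.hand_in(): hands the job in, once; it reports no verdict.
Trained networks look in a picture, given as the dict that the camera call returned (one of the last four; its "shot" number tells which), for a name from the list of things; names that differ only in an ending like _2 or _b are one class to them, and where a whole thing is asked for, a point or a joint stands for the part that bears it (a point fixed in the world has none). Each returns a list of dicts, best first, with "confidence" (0 to 1); they miss things now and then, are a little off and sometimes report something else, mostly with a low value. They report only what shows in the picture. A call takes as long as a camera call. They do not tell look-alikes from the thing itself.
- finder.look_for(target, picture): "location" ([x, y, z] in mm, in world coordinates, good to about 4 mm: the middle of the surface that is visible of it).
- finder.mark_of(target, picture): "location" ([x, y, z] in mm, in world coordinates, good to about 4 mm: a listed point, or the origin of a listed thing).
The state is a dict: "time": time; "q": joint angles; "qvel": joint speeds; "joint_torque": joint torques, N m; "eef_pos": TCP position; "tcp_rot": TCP orientation; "contact_force": force on the tool from outside, world axes, zero at the start; "moment": the same for the moment, N m; "finger_gap": finger opening in mm.
Only numpy, scipy, OpenCV 4.12 (cv2) and the standard library are available. Lean on these libraries where they do the work, as an engineer would, in place of code of your own. Each camera call takes 0.05 s, during which the arm holds its last target. There are 200 camera calls.

## Working session

There is one attempt and no reset: what is moved stays moved. The work goes in short steps, Python scripts to look and compute and a tool call to move; the robot and the scene stay as the last step left them, time stands still between calls to the robot, and variables do not carry over. Pictures are saved under pics/ and viewed, on a budget of 10 in all, crops included, one or two more only if the job needs it, and the job is handed in when it is done.

Besides the shell and the picture viewer there is one more tool, called after "Emit:" by a JSON object that holds its "api" and its "payload", one argument or row to a line. drive_tool: Moves the arm, as the interface text tells. Its arguments: {"type":"object","properties":{"commands":{"type":"array"},"force":{"type":"number"}},"required":["commands"]}

```bash
mkdir -p pics; ls
cat > h.py <<'E'
import numpy as np, cv2
from cell import get_state, eyes, ticket, finder
def proj(p,pic):
    A=np.array(pic["attitude"]);o=np.array(pic["origin"])
    c=A.T@(np.array(p)-o); f=240/np.tan(np.radians(pic["fov_y"])/2)
    return np.array([pic["cx"]+f*c[0]/c[2],pic["cy"]+f*c[1]/c[2]])
def ray(uv,pic):
    f=240/np.tan(np.radians(pic["fov_y"])/2)
    d=np.array(pic["attitude"])@np.array([(uv[0]-pic["cx"])/f,(uv[1]-pic["cy"])/f,1]);return np.array(pic["origin"],float),d/np.linalg.norm(d)
def atz(uv,pic,z):
    o,d=ray(uv,pic);return o+d*(z-o[2])/d[2]
def tri(uv1,p1,uv2,p2):
    o1,d1=ray(uv1,p1);o2,d2=ray(uv2,p2)
    t=np.linalg.lstsq(np.stack([d1,-d2],1),o2-o1,rcond=None)[0]
    a,b=o1+d1*t[0],o2+d2*t[1];return (a+b)/2,np.linalg.norm(a-b)
E
cat > s1.py <<'E'
from h import *
np.set_printoptions(precision=1,suppress=True)
P={n:eyes.get_image(n) for n in("scene","side")}
for n,p in P.items():
    cv2.imwrite(f"pics/{n}1.png",p["color"]);print(n,p["fov_y"],p["cx"],p["cy"],np.array(p["origin"]),np.array(p["attitude"]).tolist())
    for t in("block","seat","link_bar","short_bar","cover_hinge","cover_tab","lever_hinge","lever_grip","bottle","connector","cap_a","spanner","brush"):
        for r in finder.mark_of(t,p)[:3]:print(t,round(r["confidence"],2),np.array(r["location"]),proj(r["location"],p))
s=get_state();print(s)
E
python3 s1.py
```

```text
pics
scene 56.57759546648343 321.3448342251387 246.27318646319438 [1029.2 -642.8  678.8] [[0.8101301230014402, 0.34661973054692097, -0.4728043424094695], [0.5862471973014757, -0.48152557192589557, 0.6514962373165356], [-0.0018459311567762024, -0.8049769474817394, -0.5933032163751898]]
block 0.7 [533.3  50.8  -1.4] [323.9 263.3]
seat 0.84 [539.4  51.2  37.5] [326.1 251.4]
seat 0.46 [ 701.2 -132.8   -0.1] [338.6 340.1]
link_bar 0.73 [ 591.2 -259.9   -4.5] [254.6 356.9]
link_bar 0.71 [ 298.8 -290.9   -2.8] [146.4 303.7]
link_bar 0.6 [ 658.9 -463.4    2.6] [196.8 458.3]
short_bar 0.94 [ 483.5 -298.9    2. ] [200.6 342.2]
cover_hinge 0.88 [589.4  47.6  37.4] [342.7 259.8]
cover_tab 0.72 [619.   49.1 174.5] [356.4 213.5]
lever_hinge 0.93 [539.5 167.1  80.7] [353.  214.9]
lever_grip 0.69 [647.9 436.4   0.9] [434.1 209.5]
lever_grip 0.61 [546.  210.7 219.5] [367.7 158.2]
bottle 0.62 [650.6 440.3  -0.3] [435.5 209.5]
connector 0.68 [ 701.  -129.9   -0.6] [339.4 339.3]
connector 0.57 [772.9  98.6  -0.9] [422.4 291.1]
cap_a 0.74 [ 705.1 -129.6    2.5] [341.2 339.1]
cap_a 0.69 [ 436.9 -110.9    
[... 1003 characters left out ...]
.7] [178.  240.3]
connector 0.66 [588.7  50.8  34.2] [300.9 249.9]
cap_a 0.59 [ 432.9 -112.    -0.5] [353.9 297.6]
spanner 0.59 [ 705.7 -347.9   -2.8] [437.5 243.5]
spanner 0.23 [ 483.4 -303.3   -2.8] [425.3 290.2]
brush 0.88 [379.  464.7   0. ] [138.9 298.3]
{'time': 1.4, 'q': array([ 1.2,  0.6,  0. ,  1.6, -0. ,  0.9, -0. ]), 'qvel': array([-0., -0., -0.,  0., -0.,  0., -0.]), 'joint_torque': array([ -0. , -54.9,   1.5, -19.9,   0. ,   0. ,   0. ]), 'eef_pos': array([ 223.1, -689.8,  231.3]), 'tcp_rot': array([[ 1. ,  0.3, -0. ],
       [ 0.3, -1. , -0. ],
       [-0. , -0. , -1. ]]), 'contact_force': array([-0.2, -0.8,  0.3]), 'moment': array([0., 0., 0.]), 'finger_gap': 85.0997732318487}
```

View pics/scene1.png

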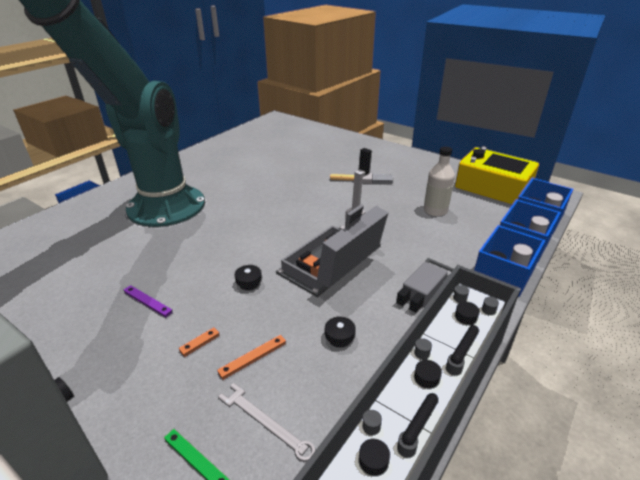

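View pics/side1.png

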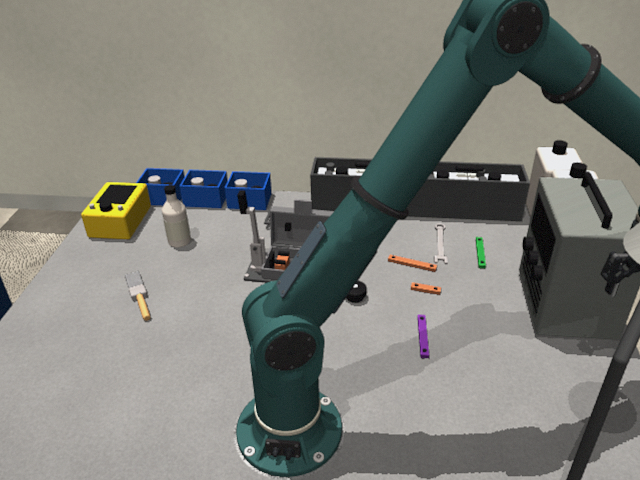

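Candidates for the long bar, as pixels in the scene view:
- Orange long bar (253,357): the choice.
- Orange short bar (200,342).
- Purple bar (147,303): look-alike.
- Green bar (197,458): look-alike.

The box is at (325,260) with its cover open, and the lever is upright with its grip at (365,160). The side view agrees: long bar (412,263), short bar (426,288).

```bash
cat >> h.py <<'E'
np.set_printoptions(precision=2,suppress=True)
from scipy.spatial.transform import Rotation as Ro
def Rdown(yaw): # tool z down, tool y axis at world heading 'yaw' (rad)
    y=np.array([np.cos(yaw),np.sin(yaw),0]);z=np.array([0,0,-1.]);return np.stack([np.cross(y,z),y,z],1)
def plan(p,R,s=None):
    s=s or get_state();R0=np.array(s["tcp_rot"]);p0=np.array(s["eef_pos"])
    print("row",Ro.from_matrix(R0.T@R).as_rotvec(degrees=True),R0.T@(np.array(p)-p0),"dist",np.linalg.norm(np.array(p)-p0))
def orange(pic,near=None):
    hsv=cv2.cvtColor(pic["color"],cv2.COLOR_BGR2HSV);m=cv2.inRange(hsv,(5,120,60),(18,255,255))
    cs=cv2.findContours(m,cv2.RETR_EXTERNAL,cv2.CHAIN_APPROX_NONE)[0]
    return [c for c in cs if cv2.contourArea(c)>60]
def barz(c,pic,z):
    q=np.array([atz(u,pic,z)[:2] for u in c[:,0].astype(float)],np.float32)
    (ctr,wh,_)=cv2.minAreaRect(q);b=cv2.boxPoints(cv2.minAreaRect(q));e=[b[1]-b[0],b[2]-b[1]];e=max(e,key=np.linalg.norm)
    return np.array(ctr),np.array(wh),np.degrees(np.arctan2(e[1],e[0]))%180
E
python3 - <<'E'
from h import *
p=eyes.get_image("scene")
for c in orange(p):print(barz(c,p,8))
q=eyes.get_image("side");print("box",[atz(u,q,0) for u in((540,335),(525,210))])
w=eyes.get_image("wrist");s=get_state();R=np.array(s["tcp_rot"]);print(R)
print("cam in tool",R.T@(np.array(w["origin"])-s["eef_pos"]),R.T@np.array(w["attitude"]),w["fov_y"])
for c in orange(p):
    ctr,wh,a=barz(c,p,8)
    if max(wh)>120: plan([ctr[0],ctr[1],230],Rdown(np.radians(a-90)));plan([ctr[0],ctr[1],230],Rdown(np.radians(a+90)))
E
```

```text
(array([ 593.96, -266.72]), array([140.76,  23.93]), np.float32(73.81211))
(array([ 483.88, -301.56]), array([80.13, 24.85]), np.float32(79.24445))
(array([521.8 ,  23.98]), array([37.53, 77.14]), np.float32(154.32614))
(array([-993.46,  195.51]), array([314.02, 348.42]), np.float32(179.41862))
(array([-909.08, 1893.21]), array([ 881.06, 3086.79]), np.float32(121.35953))
box [array([ 332.28, -577.86,    0.  ]), array([ 913.34, -639.6 ,    0.  ])]
[[ 0.95  0.31 -0.  ]
 [ 0.31 -0.95  0.  ]
 [-0.   -0.   -1.  ]]
cam in tool [  72.56    1.13 -142.87] [[-0.   -0.96 -0.29]
 [ 1.   -0.    0.  ]
 [-0.   -0.29  0.96]] 58.365364271924264
row [ -0.     0.   -55.89] [ 483.08 -288.43    1.26] dist 562.6335504297712
row [  0.     0.   124.11] [ 483.08 -288.43    1.26] dist 562.6335504297712
row [  -0.     -0.   -161.49] [ -885.04 -1216.77     1.38] dist 1504.6005867937565
row [-0.    0.   18.51] [ -885.04 -1216.77     1.38] dist 1504.6005867937565
row [  -0.     -0.   -103.44] [ -282.28 -2806.09     1.44] dist 2820.256047994166
row [-0.    0.   76.56] [ -282.28 -2806.09     1.44] dist 2820.256047994166
```

Emit:
{"api": "drive_tool", "payload": {
  "commands": [
    [[0, 0, -8, 15, -46, 0, 0], [0, 0, -42, 74, -228, 0, 0], [0, 0, -42, 74, -228, 0, 0], [0, 0, -42, 74, -228, 0, 0], [0, 0, -42, 74, -228, 0, 0]]
  ],
  "force": 40
}}

```text
time: 2.05
eef_pos: [223.1, -447.2, 231.4]
tcp_rot: [[0.495, 0.869, -0.0], [0.869, -0.495, 0.001], [0.0, -0.001, -1.0]]
contact_force: [-0.5, 0.3, 1.1]
finger_gap: 85.9
```

```bash
python3 -c "
from h import *
plan([594,-267,190],Rdown(np.radians(-16.2)))"
```

```text
row [ -0.03  -0.02 -13.48] [340.17 233.03  41.35] dist 414.40274715414415
```

Emit:
{"api": "drive_tool", "payload": {
  "commands": [
    [[0, 0, -6, 40, 28, 5, 0], [0, 0, -13.5, 200, 137, 24, 0], [0, 0, -13.5, 200, 137, 24, 0], [0, 0, -13.5, 200, 137, 24, 0], [0, 0, -13.5, 200, 137, 24, 0]]
  ]
}}

```text
time: 2.55
eef_pos: [444.5, -344.5, 207.5]
tcp_rot: [[0.285, 0.959, 0.001], [0.959, -0.285, -0.0], [-0.0, 0.001, -1.0]]
contact_force: [-0.0, -0.6, -0.4]
finger_gap: 85.3
```

```bash
python3 -c "
from h import *
plan([594,-267,190],Rdown(np.radians(-16.2)))"
```

```text
row [ 0.08  0.   -0.33] [116.82 121.21  17.66] dist 169.26410475169814
```

Emit:
{"api": "drive_tool", "payload": {
  "commands": [
    [[0, 0, 0, 117, 121, 18, 0], [0, 0, 0, 117, 121, 18, 0], [0, 0, 0, 117, 121, 18, 0], [0, 0, 0, 117, 121, 18, 0], [0, 0, 0, 117, 121, 18, 0]]
  ]
}}

```text
time: 3.05
eef_pos: [595.1, -264.5, 189.1]
tcp_rot: [[0.28, 0.96, 0.002], [0.96, -0.28, 0.002], [0.002, 0.002, -1.0]]
contact_force: [-0.1, -0.8, -0.5]
finger_gap: 85.6
```

Run:
```python
from h import *
w=eyes.get_image("wrist");cv2.imwrite("pics/w1.png",w["color"])
for c in orange(w):
    print([barz(c,w,z) for z in(0,12)])
    ctr,wh,a=barz(c,w,11)
    if 120<max(wh)<170:
        print("PLAN 60");plan([*ctr,60],Rdown(np.radians(a-90)))
for r in finder.mark_of("link_bar",w)+finder.mark_of("short_bar",w):print(r["confidence"],np.array(r["location"]))
```

```text
[(array([ 478.25, -305.37]), array([84.22, 22.46]), np.float32(78.50947)), (array([ 483.2 , -301.42]), array([81.17, 21.65]), np.float32(78.50944))]
[(array([ 591.2 , -270.32]), array([144.17,  20.21]), np.float32(73.686646)), (array([ 592.08, -267.63]), array([138.96,  19.48]), np.float32(73.68666))]
PLAN 60
row [-0.03 -0.01 -0.12] [ -0.92   0.06 129.01] dist 129.0091981322158
0.96 [ 662. -465.   -1.]
0.91 [ 595.8 -266.3    1.8]
0.79 [ 483.9 -304.8    2.6]
```

View pics/w1.png

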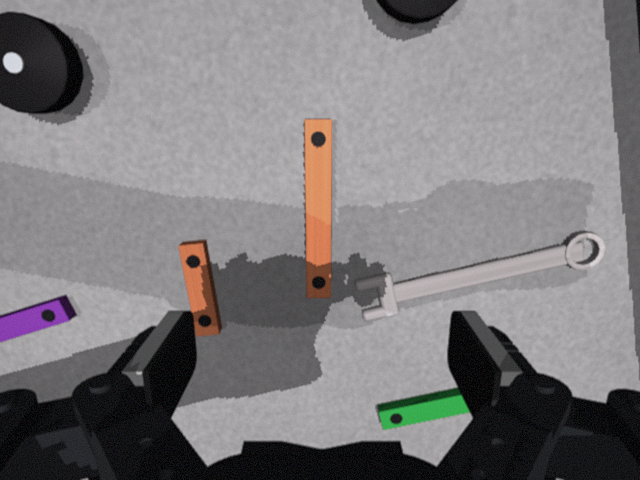

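Emit:
{"api": "drive_tool", "payload": {
  "commands": [
    [[0, 0, 0, -1, 0, 50, 0], [0, 0, 0, -1, 0, 100, 0], [0, 0, 0, -1, 0, 145, 0], [0, 0, 0, -1, 0, 175, 0], [0, 0, 0, -1, 0, 186, 0]]
  ],
  "force": 60
}}

```text
time: 3.7
eef_pos: [586.7, -270.6, 0.3]
tcp_rot: [[0.288, 0.958, -0.007], [0.958, -0.288, 0.001], [-0.001, -0.007, -1.0]]
contact_force: [-0.7, -0.0, 0.9]
finger_gap: 85.7
```

Emit:
{"api": "drive_tool", "payload": {
  "commands": [
    [[0, 0, 0, 0, 0, 0, 0.5], [0, 0, 0, 0, 0, 0, 1], [0, 0, 0, 0, 0, 0, 1], [0, 0, 0, 0, 0, 0, 1], [0, 0, 0, 0, 0, 0, 1]]
  ],
  "force": 60
}}

```text
time: 4.2
eef_pos: [592.2, -269.5, 5.2]
tcp_rot: [[0.285, 0.958, 0.002], [0.958, -0.285, -0.001], [-0.0, 0.003, -1.0]]
contact_force: [-1.5, 0.2, 3.0]
finger_gap: 18.1
```

Emit:
{"api": "drive_tool", "payload": {
  "commands": [
    [[0, 0, 0, 0, 0, 0, 1], [0, 0, 0, 0, 0, 0, 1], [0, 0, 0, 0, 0, 0, 1]]
  ]
}}

```text
time: 4.5
eef_pos: [592.3, -269.5, 5.2]
tcp_rot: [[0.285, 0.958, 0.002], [0.958, -0.285, -0.001], [-0.001, 0.003, -1.0]]
contact_force: [-0.9, -0.7, 4.8]
finger_gap: 17.7
```

Emit:
{"api": "drive_tool", "payload": {
  "commands": [
    [[0, 0, 0, 0, 0, -30, 1], [0, 0, 0, 0, 0, -80, 1], [0, 0, 0, 0, 0, -130, 1], [0, 0, 0, 0, 0, -170, 1], [0, 0, 0, 0, 0, -170, 1]]
  ]
}}

```text
time: 5.0
eef_pos: [595.6, -270.4, 180.5]
tcp_rot: [[0.285, 0.958, 0.013], [0.958, -0.285, -0.005], [-0.001, 0.013, -1.0]]
contact_force: [0.3, -0.3, -2.0]
finger_gap: 17.6
```

```bash
python3 -c "
from h import *
plan([537,30,180],Rdown(np.radians(-2.6)));print(get_state()['contact_force'],get_state()['finger_gap'])"
```

```text
row [  0.76   0.16 -13.99] [ 271.17 -141.88   -1.69] dist 306.05097269787376
[ 0.27 -0.33 -2.  ] 17.61304800200278
```

Emit:
{"api": "drive_tool", "payload": {
  "commands": [
    [[0, 0, -6, 40, -30, 0, 1], [0, 0, -14, 120, -100, 0, 1], [0, 0, -14, 136, -103, 0, 1], [0, 0, -14, 136, -103, 0, 1], [0, 0, -14, 136, -103, 0, 1]]
  ]
}}

```text
time: 5.5
eef_pos: [528.6, -104.3, 172.6]
tcp_rot: [[0.037, 0.999, -0.004], [0.999, -0.037, 0.002], [0.002, -0.004, -1.0]]
contact_force: [0.7, 0.0, -2.8]
finger_gap: 18.0
```

```bash
cat > look.py <<'E'
from h import *
import sys
w=eyes.get_image("wrist");cv2.imwrite(sys.argv[1],w["color"])
for t in("block","seat","cover_hinge","lever_hinge","cover_tab","lever_grip","link_bar"):
    for r in finder.mark_of(t,w)[:2]:print(t,round(r["confidence"],2),np.array(r["location"]),proj(r["location"],w))
E
python3 look.py pics/w2.png; python3 -c "
from h import *
plan([537,30,180],Rdown(np.radians(-2.6)));print(get_state()['contact_force'],get_state()['finger_gap'])"
```

```text
link_bar 0.94 [ 297.3 -290.1    0.3] [ 67.55 425.03]
link_bar 0.91 [ 526.7 -102.   168.9] [315.46 303.51]
row [-0.    0.02 -0.1 ] [140.69  -1.08  -6.96] dist 140.86486584507674
[ 0.21 -0.99 -3.32] 17.713772936038353
```

View pics/w2.png

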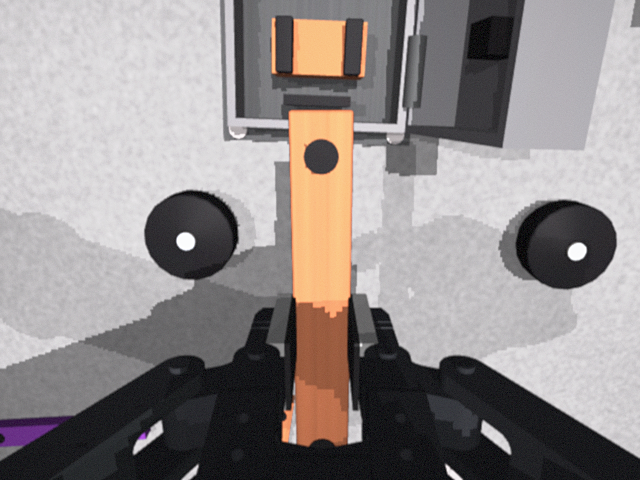

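Emit:
{"api": "drive_tool", "payload": {
  "commands": [
    [[0, 0, 0, 40, -1, 0, 1], [0, 0, 0, 80, -1, 0, 1], [0, 0, 0, 90, -1, 0, 1], [0, 0, 0, 90, -1, 0, 1], [0, 0, 0, 90, -1, 0, 1]]
  ]
}}

```text
time: 6.4
eef_pos: [534.3, -20.8, 173.1]
tcp_rot: [[0.046, 0.999, -0.001], [0.999, -0.046, -0.001], [-0.001, -0.0, -1.0]]
contact_force: [-0.1, -1.2, -2.1]
finger_gap: 17.9
```

```bash
python3 look.py pics/w3.png; python3 -c "
from h import *
s=get_state();print(s['eef_pos'],s['finger_gap'],np.array(s['tcp_rot']))"
```

```text
block 0.87 [533.4  50.1  -0.3] [315.48 110.37]
seat 0.79 [535.5  51.2  36.9] [317.91 108.55]
cover_tab 0.69 [614.1  44.5 174.3] [562.48 118.12]
link_bar 0.89 [533.2 -16.  168.1] [317.41 295.84]
link_bar 0.65 [615.   41.8 176. ] [567.27 126.97]
[534.28 -20.09 173.26] 17.51212425440166 [[ 0.05  1.   -0.  ]
 [ 1.   -0.05 -0.  ]
 [-0.   -0.   -1.  ]]
```

View pics/w3.png

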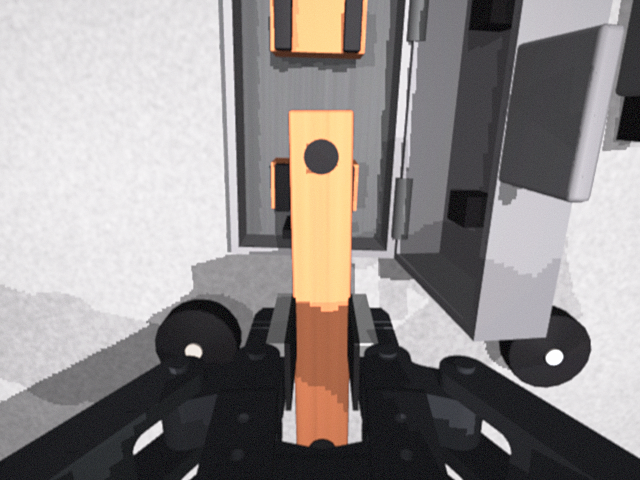

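Run:
```python
from h import *
w3=eyes.get_image("wrist");s=get_state();R=np.array(s["tcp_rot"])
A=R.T@np.array(w3["attitude"]);t=R.T@(np.array(w3["origin"])-s["eef_pos"])
R2=np.array([[.045,.999,0],[.999,-.045,0],[0,0,-1]])
w2=dict(w3,origin=R2@t+[532.9,-110.6,173.0],attitude=R2@A)
print("tcp",s["eef_pos"])
print("channel far",atz((317.5,25),w3,48),"near",atz((319.5,45),w2,48))
print("far sad +33",atz((319,53),w3,38),"near -33",atz((320,159),w3,38),"-63",atz((320,212),w3,38),"w2 -33,-63",atz((320,20),w2,38),atz((320,76),w2,38))
print("rim outer left/right near corners w3",atz((231,250),w3,40),atz((396,250),w3,40),"top of left",atz((222,5),w3,40))
print("bar far end, tri w/ thickness",atz((321,110),w3,s["eef_pos"][2]+7),atz((321,110),w3,s["eef_pos"][2]-5))
p=[eyes.get_image(n) for n in("scene","side")]
print([ [np.round(r["location"],1).tolist() for r in finder.mark_of("seat",q)[:1]] for q in p])
```

```text
tcp [534.28 -19.84 173.28]
channel far [537.66  97.37  48.  ] near [536.84  -3.88  48.  ]
far sad +33 [537.8   83.83  38.  ] near -33 [535.42  21.11  38.  ] -63 [533.76 -13.64  38.  ] w2 -33,-63 [537.78  10.9   38.  ] [536.35 -19.85  38.  ]
rim outer left/right near corners w3 [472.42 -36.7   40.  ] [583.88 -41.87  40.  ] top of left [483.12 111.79  40.  ]
bar far end, tri w/ thickness [537.71  51.27 180.28] [537.69  51.25 168.28]
[[[535.7, 52.5, 36.8]], []]
```

Emit:
{"api": "drive_tool", "payload": {
  "commands": [
    [[0, 0, 0, 40, 0, 0, 1], [0, 0, 0, 71, -1, 0, 1], [0, 0, 0, 71, -1, 40, 1], [0, 0, 0, 71, -1, 80, 1], [0, 0, 0, 71, -1, 98, 1]]
  ]
}}

```text
time: 7.55
eef_pos: [534.7, 51.8, 72.6]
tcp_rot: [[0.044, 0.999, -0.004], [0.999, -0.044, -0.001], [-0.001, -0.004, -1.0]]
contact_force: [-0.2, 0.9, -1.3]
finger_gap: 17.9
```

Emit:
{"api": "drive_tool", "payload": {
  "commands": [
    [[0, 0, 0, 0, 0, 0, 1], [0, 0, 0, 0, 0, 0, 1]]
  ]
}}

```text
time: 7.75
eef_pos: [536.9, 51.9, 75.5]
tcp_rot: [[0.045, 0.999, 0.0], [0.999, -0.045, 0.0], [0.0, 0.0, -1.0]]
contact_force: [1.1, -0.1, -1.9]
finger_gap: 17.6
```

```bash
python3 look.py pics/w4.png; python3 -c "
from h import *
s=get_state();print(s['eef_pos'],s['contact_force'],np.array(s['tcp_rot']))
a=cv2.imread('pics/w4.png');b=eyes.get_image('scene')['color'][190:310,260:420]
b=cv2.resize(b,(640,480),interpolation=cv2.INTER_CUBIC)
c=np.hstack([a,b]);cv2.imwrite('pics/m4.png',cv2.resize(c,(800,300),interpolation=cv2.INTER_AREA))"
```

```text
cover_hinge 0.63 [590.2  45.   39.8] [440.37 286.41]
link_bar 0.57 [537.4  56.6  72.8] [321.65 298.55]
[536.93  51.56  76.  ] [ 1.01  0.31 -1.33] [[ 0.05  1.    0.  ]
 [ 1.   -0.05  0.  ]
 [ 0.    0.   -1.  ]]
```

View pics/m4.png

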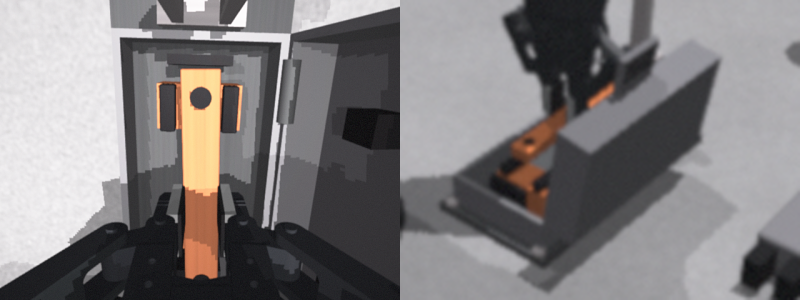

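Emit:
{"api": "drive_tool", "payload": {
  "commands": [
    [[0, 0, 0, 0, -0.7, 8, 1], [0, 0, 0, 0, -0.7, 16, 1], [0, 0, 0, 0, -0.7, 23, 1], [0, 0, 0, 0, -0.7, 28, 1], [0, 0, 0, 0, -0.7, 31, 1]]
  ]
}}

```text
time: 8.7
eef_pos: [535.4, 51.6, 43.4]
tcp_rot: [[0.045, 0.999, -0.001], [0.999, -0.045, -0.0], [-0.0, -0.001, -1.0]]
contact_force: [-1.0, 0.0, -2.1]
finger_gap: 17.3
```

Emit:
{"api": "drive_tool", "payload": {
  "commands": [
    [[0, 0, 0, 0, 0, 1, 1], [0, 0, 0, 0, 0, 1, 1]]
  ]
}}

```text
time: 8.9
eef_pos: [535.8, 51.7, 43.3]
tcp_rot: [[0.045, 0.999, 0.0], [0.999, -0.045, 0.0], [0.0, 0.0, -1.0]]
contact_force: [0.5, 0.3, -2.6]
finger_gap: 18.0
```

Emit:
{"api": "drive_tool", "payload": {
  "commands": [
    [[0, 0, 0, 0, 0, 1, 1], [0, 0, 0, 0, 0, 2, 1], [0, 0, 0, 0, 0, 3, 1], [0, 0, 0, 0, 0, 3, 1]]
  ]
}}

```text
time: 9.3
eef_pos: [536.1, 51.7, 43.0]
tcp_rot: [[0.045, 0.999, 0.001], [0.999, -0.045, -0.001], [-0.001, 0.001, -1.0]]
contact_force: [-4.8, -0.7, 22.5]
finger_gap: 17.8
```

Emit:
{"api": "drive_tool", "payload": {
  "commands": [
    [[0, 0, 0, 0, 0, -2, 1], [0, 0, 0, 0, 0, -2, 0.6], [0, 0, 0, 0, 0, -2, 0.5], [0, 0, 0, 0, 0, -2, 0.5], [0, 0, 0, 0, 0, -2, 0.5]]
  ]
}}

```text
time: 9.8
eef_pos: [535.8, 51.6, 42.0]
tcp_rot: [[0.045, 0.999, -0.0], [0.999, -0.045, 0.0], [0.0, -0.0, -1.0]]
contact_force: [-0.7, 0.3, 0.5]
finger_gap: 42.6
```

Emit:
{"api": "drive_tool", "payload": {
  "commands": [
    [[0, 0, 0, 0, 0, -10, 0.5], [0, 0, 0, 0, 0, -40, 0.5], [0, 0, 0, 0, 0, -90, 0.5], [0, 0, 0, 0, 0, -140, 0.5], [0, 0, 0, 0, 0, -180, 0.5]]
  ]
}}

```text
time: 10.3
eef_pos: [536.1, 51.9, 225.6]
tcp_rot: [[0.045, 0.999, 0.002], [0.999, -0.045, 0.0], [0.001, 0.002, -1.0]]
contact_force: [1.1, 0.6, -0.9]
finger_gap: 42.6
```

```bash
python3 look.py pics/w5.png
python3 - <<'E'
from h import *
s=get_state();print(s['eef_pos'],s['contact_force'],s['finger_gap'])
plan([665,48,240],Rdown(np.radians(87.4)));plan([665,48,240],Rdown(np.radians(-92.6)))
a=cv2.imread('pics/w5.png');b=eyes.get_image('scene')['color'][190:310,260:420]
b=cv2.resize(b,(640,480),interpolation=cv2.INTER_CUBIC)
c=np.hstack([a,b]);cv2.imwrite('pics/m5.png',cv2.resize(c,(800,300),interpolation=cv2.INTER_AREA))
E
```

```text
block 0.6 [532.8  51.7   1.2] [316.93 196.24]
seat 0.93 [534.8  52.3  37.8] [319.05 204.36]
cover_hinge 0.93 [591.3  46.3  37.9] [391.12 208.65]
lever_hinge 0.69 [542.9 167.1  81.7] [323.24  34.65]
lever_hinge 0.5 [610.9  45.3 176. ] [477.34 272.4 ]
cover_tab 0.7 [613.2  42.3 175.4] [481.32 277.55]
cover_tab 0.45 [589.8  44.7  38.9] [389.41 211.01]
link_bar 0.8 [537.9  57.3  40.6] [322.73 198.62]
[534.48  51.35 220.7 ] [-0.13  0.4  -0.49] 42.868833645281626
row [ -0.19  -0.13 -89.97] [  2.49 130.47 -19.77] dist 131.9785385560328
row [-0.13  0.19 90.03] [  2.49 130.47 -19.77] dist 131.9785385560328
```

View pics/m5.png

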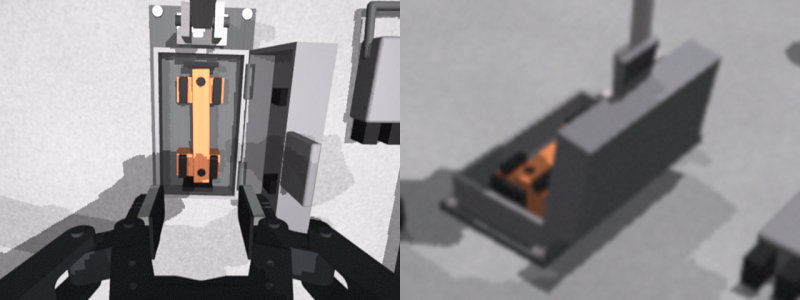

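Emit:
{"api": "drive_tool", "payload": {
  "commands": [
    [[0, 0, -8, 0, 0, -15, 0.8], [0, 0, -16, 0, 30, -20, 1], [0, 0, -25, 1, 70, -20, 1], [0, 0, -33, 2, 110, -20, 1], [0, 0, -42, 2, 130, -20, 1]]
  ]
}}

```text
time: 11.25
eef_pos: [668.7, 47.3, 240.9]
tcp_rot: [[-0.633, 0.774, 0.0], [0.774, 0.633, 0.001], [0.0, 0.001, -1.0]]
contact_force: [0.2, 0.4, 0.3]
finger_gap: -0.4
```

Emit:
{"api": "drive_tool", "payload": {
  "commands": [
    [[0, 0, -8, 0, 0, 0, 1], [0, 0, -17, 0, 0, 0, 1], [0, 0, -25, 0, 0, 0, 1], [0, 0, -34, 0, 0, 0, 1], [0, 0, -42, 0, 0, 0, 1]]
  ]
}}

```text
time: 11.75
eef_pos: [665.1, 47.7, 240.5]
tcp_rot: [[-0.989, 0.15, -0.003], [0.15, 0.989, 0.0], [0.003, -0.0, -1.0]]
contact_force: [0.0, 0.3, -0.2]
finger_gap: -0.2
```

```bash
python3 look.py pics/w6.png
python3 - <<'E'
from h import *
s=get_state();print(s['eef_pos'],s['q'],s['finger_gap'])
plan([650,47,163],Rdown(np.radians(87.4)))
for n in("side","scene"):
    p=eyes.get_image(n);print([(r["confidence"],np.round(r["location"],1)) for r in finder.mark_of("cover_tab",p)[:2]])
E
```

```text
block 0.56 [535.2  53.1   2.5] [305.96  37.64]
cover_hinge 0.89 [588.9  47.2  40.4] [307.82 106.57]
cover_hinge 0.21 [535.2  50.7   1.4] [303.11  38.35]
cover_tab 0.61 [611.8  41.3 175.1] [294.26 154.96]
link_bar 0.72 [538.2  57.5  41.1] [310.67  32.37]
[665.66  47.96 242.12] [ 0.33  0.6  -0.72  1.71  0.46  1.    0.86] -0.11212693369260138
row [-0.02 -0.02 -6.44] [15.29 -3.38 79.13] dist 80.66207556441732
[(0.61, array([649.1, 440.1,   3.3])), (0.55, array([ 430.9, -109.2,   -4. ]))]
[(0.83, array([618.8,  45.7, 172.5]))]
```

View pics/w6.png

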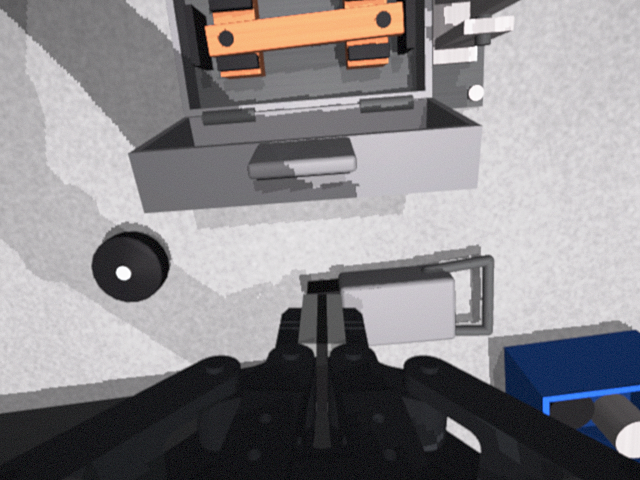

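Emit:
{"api": "drive_tool", "payload": {
  "commands": [
    [[0, 0, -6.4, 10, -3, 20, 1], [0, 0, -6.4, 15, -3, 50, 1], [0, 0, -6.4, 15, -3, 76, 1], [0, 0, -6.4, 15, -3, 76, 1], [0, 0, -6.4, 15, -3, 76, 1]]
  ]
}}

```text
time: 12.85
eef_pos: [650.7, 47.3, 166.5]
tcp_rot: [[-0.999, 0.045, -0.0], [0.045, 0.999, 0.0], [0.0, 0.0, -1.0]]
contact_force: [0.3, 0.7, -0.2]
finger_gap: 0.0
```

Run:
```python
from h import *
s=get_state();print(s['eef_pos'],s['contact_force'])
R=np.array(s["tcp_rot"]);H=np.array([591,49.5,40]);bx=np.array([.999,-.045,0])
for th,r in((1.57,127),(1.4,128),(1.25,129),(1.1,131),(.95,133),(.8,136),(.65,138),(.5,139),(.35,141),(.2,142),(.1,142),(0,142),(-.03,142)):
    c,sn=np.cos(th),np.sin(th);p=H+bx*(-r*c+8*sn+11)+np.array([0,0,r*sn+8*c])
    p[1]-=1.5
    print(th,p,R.T@(p-s['eef_pos']))
```

```text
[650.71  47.31 166.55] [ 0.34  0.72 -0.22]
1.57 [609.88  47.15 167.01] [40.78 -2.   -0.45]
1.4 [588.13  48.13 167.5 ] [62.55 -2.01 -0.94]
1.25 [568.94  48.99 164.94] [81.76 -2.01  1.62]
1.1 [549.75  49.86 160.38] [100.97  -2.01   6.18]
0.95 [531.2   50.69 152.84] [119.53  -2.02  13.73]
0.8 [513.06  51.51 143.13] [137.69  -2.02  23.43]
0.65 [497.08  52.23 129.88] [153.69  -2.03  36.68]
0.5 [483.96  52.82 113.66] [166.82  -2.03  52.91]
0.35 [472.41  53.34  95.86] [178.38  -2.04  70.71]
0.2 [464.55  53.7   76.05] [186.25  -2.04  90.52]
0.1 [461.64  53.83  62.14] [189.16  -2.05 104.44]
0 [460.13  53.89  48.  ] [190.66  -2.05 118.57]
-0.03 [459.96  53.9   43.74] [190.84  -2.05 122.84]
```

Emit:
{"api": "drive_tool", "payload": {
  "commands": [
    [[0, 0, 0, 18, -2, 0, 1], [0, 0, 0, 30, -2, 0, 1], [0, 0, 0, 41, -2, -1, 1], [0, 0, 0, 52, -2, -1, 1], [0, 0, 0, 62, -2, -1, 1]]
  ]
}}

```text
time: 13.35
eef_pos: [588.6, 48.6, 168.2]
tcp_rot: [[-0.999, 0.045, 0.002], [0.045, 0.999, 0.001], [-0.002, 0.001, -1.0]]
contact_force: [2.3, 0.9, -0.2]
finger_gap: -0.2
```

Emit:
{"api": "drive_tool", "payload": {
  "commands": [
    [[0, 0, 0, 10, 0, 1, 1], [0, 0, 0, 20, 0, 2, 1], [0, 0, 0, 30, 0, 5, 1], [0, 0, 0, 39, 0, 7, 1], [0, 0, 0, 48, 0, 11, 1]]
  ]
}}

```text
time: 13.85
eef_pos: [539.7, 50.0, 156.0]
tcp_rot: [[-0.999, 0.045, -0.0], [0.045, 0.999, -0.0], [0.0, -0.0, -1.0]]
contact_force: [1.5, 0.6, 0.6]
finger_gap: 0.1
```

Run:
```python
from h import *
s=get_state();print(s['eef_pos'],s['contact_force'])
for n in("scene","side"):
    p=eyes.get_image(n);print([(r["confidence"],np.round(r["location"],1)) for r in finder.mark_of("cover_tab",p)[:2]])
```

```text
[539.72  50.   155.98] [1.48 0.61 0.56]
[(0.76, array([526.7,  56.4, 161.5]))]
[(0.56, array([524.4,  51.5, 161.5]))]
```

Emit:
{"api": "drive_tool", "payload": {
  "commands": [
    [[0, 0, 0, 14, 0, 6, 1], [0, 0, 0, 27, 0, 13, 1], [0, 0, 0, 36, 0, 19, 1], [0, 0, 0, 43, 0, 26, 1], [0, 0, 0, 50, 0, 34, 1]]
  ]
}}

```text
time: 14.55
eef_pos: [490.7, 52.5, 122.0]
tcp_rot: [[-0.999, 0.045, 0.001], [0.045, 0.999, 0.0], [-0.001, 0.0, -1.0]]
contact_force: [1.2, -0.4, 0.2]
finger_gap: -0.3
```

Emit:
{"api": "drive_tool", "payload": {
  "commands": [
    [[0, 0, 0, 6, 0, 8, 1], [0, 0, 0, 12, 0, 17, 1], [0, 0, 0, 17, 0, 26, 1], [0, 0, 0, 22, 0, 36, 1], [0, 0, 0, 25, 0, 46, 1]]
  ]
}}

```text
time: 15.05
eef_pos: [464.8, 53.5, 75.4]
tcp_rot: [[-0.999, 0.045, -0.001], [0.045, 0.999, -0.0], [0.001, -0.0, -1.0]]
contact_force: [-0.6, 0.2, 0.7]
finger_gap: -0.2
```

Run:
```python
from h import *
s=get_state();print(s['eef_pos'],s['contact_force'])
plan([460,53.5,43],Rdown(np.radians(87.4)))
```

```text
[464.77  53.53  75.37] [-0.62  0.2   0.68]
row [-0.01 -0.05  0.03] [ 4.74 -0.24 32.37] dist 32.71836819312331
```

Emit:
{"api": "drive_tool", "payload": {
  "commands": [
    [[0, 0, 0, 2, 0, 8, 1], [0, 0, 0, 3, 0, 16, 1], [0, 0, 0, 4, 0, 23, 1], [0, 0, 0, 4, 0, 27, 1], [0, 0, 0, 4, 0, 30, 1]]
  ]
}}

```text
time: 15.55
eef_pos: [461.0, 53.6, 47.0]
tcp_rot: [[-0.999, 0.045, -0.0], [0.045, 0.999, -0.002], [0.0, -0.002, -1.0]]
contact_force: [-9.4, -1.6, 46.0]
finger_gap: 0.1
```

Emit:
{"api": "drive_tool", "payload": {
  "commands": [
    [[0, 0, 0, 0, 0, 0, 1], [0, 0, 0, 0, 0, 0, 1]]
  ]
}}

```text
time: 15.75
eef_pos: [461.0, 53.5, 47.6]
tcp_rot: [[-0.999, 0.045, 0.0], [0.045, 0.999, -0.002], [-0.001, -0.002, -1.0]]
contact_force: [-5.2, -0.7, 19.0]
finger_gap: 0.1
```

Emit:
{"api": "drive_tool", "payload": {
  "commands": [
    [[0, 0, 0, 0, 0, -40, 1], [0, 0, 0, 0, 0, -90, 1], [0, 0, 8, 0, 0, -140, 1], [0, 0, 16, 0, 0, -190, 1], [0, 0, 25, 0, 0, -240, 1]]
  ]
}}

```text
time: 16.25
eef_pos: [461.2, 53.4, 288.2]
tcp_rot: [[-0.887, 0.462, -0.0], [0.462, 0.887, 0.0], [0.0, 0.0, -1.0]]
contact_force: [0.7, -0.7, -0.4]
finger_gap: 0.5
```

Run:
```python
from h import *
s=get_state();print(s['eef_pos'],s['contact_force'])
plan([480,245,292],Rdown(np.radians(-2.6)))
p=eyes.get_image("scene");w=eyes.get_image("wrist")
for t in("cover_tab","lever_grip","lever_hinge"):
    for q in(p,w):print(t,[(round(r["confidence"],2),np.round(r["location"],1)) for r in finder.mark_of(t,q)[:2]])
```

```text
[461.16  53.38 288.18] [ 0.69 -0.67 -0.41]
row [-0.   -0.01 65.06] [ 71.88 178.63  -3.79] dist 192.5845922475342
cover_tab [(0.6, array([451.8,  58.7,  44.8]))]
cover_tab [(0.91, array([447.8,  56.1,  51.6]))]
lever_grip [(0.95, array([544.8, 210.1, 221.7]))]
lever_grip []
lever_hinge [(0.94, array([539.1, 167.7,  81.9]))]
lever_hinge [(0.59, array([540.2, 167.7,  81.5]))]
```

Emit:
{"api": "drive_tool", "payload": {
  "commands": [
    [[0, 0, 8, 18, 45, -3, 1], [0, 0, 16, 36, 90, -4, 1], [0, 0, 25, 54, 134, -4, 1], [0, 0, 33, 72, 179, -4, 1], [0, 0, 42, 72, 179, -4, 1]]
  ]
}}

```text
time: 17.15
eef_pos: [478.1, 252.2, 289.1]
tcp_rot: [[-0.4, 0.917, -0.002], [0.917, 0.4, 0.004], [0.005, -0.001, -1.0]]
contact_force: [-1.3, -0.5, -0.5]
finger_gap: -0.0
```

Run:
```python
from h import *
s=get_state();print(s['eef_pos'],s['contact_force'])
plan([545,243,285],Rdown(np.radians(-2.6)))
```

```text
[478.06 252.2  289.12] [-1.33 -0.53 -0.48]
row [-0.09 -0.26 26.16] [-35.21  57.68   3.93] dist 67.69180888951477
```

Emit:
{"api": "drive_tool", "payload": {
  "commands": [
    [[0, 0, 8, -10, 18, 0, 1], [0, 0, 17, -25, 40, 2, 1], [0, 0, 26, -35, 58, 4, 1], [0, 0, 26, -35, 58, 4, 1], [0, 0, 26, -35, 58, 4, 1]]
  ]
}}

```text
time: 17.65
eef_pos: [545.4, 236.7, 284.4]
tcp_rot: [[0.043, 0.999, -0.004], [0.999, -0.043, -0.001], [-0.001, -0.004, -1.0]]
contact_force: [-0.1, 0.3, -1.2]
finger_gap: -0.0
```

Run:
```python
from h import *
s=get_state();print(s['eef_pos'],s['contact_force']);R=np.array(s["tcp_rot"]);print(R)
w=eyes.get_image("scene");print([(round(r["confidence"],2),np.round(r["location"],1)) for r in finder.mark_of("lever_grip",w)[:2]])
B=np.array([536.3,52,0]);by=np.array([.045,.999,0]);p0=np.array(s['eef_pos'])
plan([544.5,245,206],Rdown(np.radians(-2.6)))
start=np.array([544.5,245,206.]);R=Rdown(np.radians(-2.6))
for th,r in((1.65,127),(1.5,128),(1.35,130),(1.2,132),(1.05,134),(.9,137),(.75,140),(.6,143),(.45,146),(.3,148),(.15,150),(.07,150),(0,150)):
    c,sn=np.cos(th),np.sin(th);p=B+by*(117-r*c+31*sn+11)+np.array([0,0,83+r*sn+31*c])
    print(th,p,R.T@(p-start))
```

```text
[545.37 236.66 284.4 ] [-0.06  0.34 -1.17]
[[ 0.04  1.   -0.  ]
 [ 1.   -0.04 -0.  ]
 [-0.   -0.   -1.  ]]
[(0.22, array([ 482.2, -296.9,    1.7]))]
row [-0.15  0.04  0.23] [ 7.89 -0.38 79.29] dist 79.68347916275795
1.65 [543.9  220.78 207.15] [-24.22   0.5   -1.15]
1.5 [543.04 201.72 212.87] [-43.3    0.51  -6.87]
1.35 [542.14 181.65 216.63] [-63.4    0.52 -10.63]
1.2 [541.21 160.95 217.26] [-84.11   0.52 -11.26]
1.05 [540.27 140.13 214.66] [-104.96    0.53   -8.66]
0.9 [539.32 119.06 209.59] [-126.05    0.54   -3.59]
0.75 [538.4   98.65 201.11] [-146.48    0.55    4.89]
0.6 [537.54  79.45 189.33] [-165.69    0.55   16.67]
0.45 [536.75  62.01 174.42] [-183.15    0.56   31.58]
0.3 [536.11  47.78 156.35] [-197.4     0.57   49.65]
0.15 [535.59  36.33 136.07] [-208.86    0.57   69.93]
0.07 [535.42  32.56 124.42] [-212.64    0.57   81.58]
0 [535.31  30.02 114.  ] [-215.17    0.57   92.  ]
```

Emit:
{"api": "drive_tool", "payload": {
  "commands": [
    [[0, 0, 0, 8, 0, 10, 1], [0, 0, 0, 8, 0, 45, 1], [0, 0, 0, 8, 0, 79, 1], [0, 0, 0, 8, 0, 79, 1]]
  ]
}}

```text
time: 18.15
eef_pos: [542.8, 243.3, 202.7]
tcp_rot: [[0.042, 0.999, -0.009], [0.999, -0.042, -0.004], [-0.005, -0.009, -1.0]]
contact_force: [-1.1, -1.4, -0.2]
finger_gap: 0.1
```

Emit:
{"api": "drive_tool", "payload": {
  "commands": [
    [[0, 0, 0, -12, 0, 0, 1], [0, 0, 0, -22, 0, -1, 1], [0, 0, 0, -32, 0, -4, 1], [0, 0, 0, -43, 0, -7, 1], [0, 0, 0, -53, 0, -9, 1]]
  ]
}}

```text
time: 18.65
eef_pos: [544.9, 192.1, 217.7]
tcp_rot: [[0.045, 0.999, 0.002], [0.999, -0.045, 0.002], [0.003, 0.002, -1.0]]
contact_force: [0.8, 4.4, -1.7]
finger_gap: 0.1
```

Run:
```python
from h import *
s=get_state();print(s['eef_pos'],s['contact_force'])
for n in("scene","side"):
    p=eyes.get_image(n);print([(r["confidence"],np.round(r["location"],1)) for r in finder.mark_of("lever_grip",p)[:1]])
```

```text
[544.91 192.09 217.68] [ 0.81  4.38 -1.66]
[(0.82, array([549.2, 180.4, 225.3]))]
[(0.56, array([542.8, 176.5, 228.3]))]
```

Emit:
{"api": "drive_tool", "payload": {
  "commands": [
    [[0, 0, 0, -15, 0, 0, 1], [0, 0, 0, -31, 0, 0, 1], [0, 0, 0, -46, 0, 2, 1], [0, 0, 0, -60, 0, 5, 1], [0, 0, 0, -73, 0, 8, 1]]
  ]
}}

```text
time: 19.35
eef_pos: [541.2, 117.3, 207.9]
tcp_rot: [[0.045, 0.999, 0.0], [0.999, -0.045, -0.0], [-0.0, 0.0, -1.0]]
contact_force: [0.8, 3.9, -0.8]
finger_gap: -0.0
```

Emit:
{"api": "drive_tool", "payload": {
  "commands": [
    [[0, 0, 0, -10, 0, 4, 1], [0, 0, 0, -20, 0, 8, 1], [0, 0, 0, -30, 0, 14, 1], [0, 0, 0, -39, 0, 20, 1], [0, 0, 0, -48, 0, 27, 1]]
  ]
}}

```text
time: 19.85
eef_pos: [539.1, 70.2, 180.8]
tcp_rot: [[0.044, 0.999, 0.0], [0.999, -0.044, -0.0], [-0.0, 0.0, -1.0]]
contact_force: [0.6, 3.2, 0.6]
finger_gap: 0.1
```

Run:
```python
from h import *
s=get_state();print(s['eef_pos'],s['contact_force'],np.array(s['tcp_rot']))
for n in("scene","side"):
    p=eyes.get_image(n);print([(r["confidence"],np.round(r["location"],1)) for r in finder.mark_of("lever_grip",p)[:1]])
```

```text
[539.09  70.23 180.8 ] [0.56 3.18 0.61] [[ 0.04  1.    0.  ]
 [ 1.   -0.04 -0.  ]
 [-0.    0.   -1.  ]]
[(0.55, array([534.6,  66.8, 180.1]))]
[(0.5, array([541.3, 173. ,  85. ]))]
```

Emit:
{"api": "drive_tool", "payload": {
  "commands": [
    [[0, 0, 0, -9, 0, 7, 1], [0, 0, 0, -17, 0, 17, 1], [0, 0, 0, -23, 0, 25, 1], [0, 0, 0, -29, 0, 35, 1], [0, 0, 0, -34, 0, 45, 1]]
  ]
}}

```text
time: 20.55
eef_pos: [537.5, 36.3, 135.4]
tcp_rot: [[0.045, 0.999, -0.0], [0.999, -0.045, -0.0], [-0.0, -0.0, -1.0]]
contact_force: [-0.2, 2.5, 1.7]
finger_gap: 0.1
```

Emit:
{"api": "drive_tool", "payload": {
  "commands": [
    [[0, 0, 0, -2, 0, 6, 1], [0, 0, 0, -4, 0, 12, 1], [0, 0, 0, -5, 0, 17, 1], [0, 0, 0, -6, 0, 22, 1], [0, 0, 0, -6, 0, 24, 1]]
  ]
}}

```text
time: 21.05
eef_pos: [536.9, 29.7, 113.4]
tcp_rot: [[0.045, 0.999, -0.001], [0.999, -0.045, -0.003], [-0.003, -0.001, -1.0]]
contact_force: [-6.3, -2.9, 30.4]
finger_gap: 0.1
```

Emit:
{"api": "drive_tool", "payload": {
  "commands": [
    [[0, 0, 0, 0, 0, 1, 1], [0, 0, 0, 0, 0, 1, 1]]
  ]
}}

```text
time: 21.25
eef_pos: [536.9, 29.8, 113.5]
tcp_rot: [[0.045, 0.999, -0.001], [0.999, -0.045, -0.004], [-0.004, -0.0, -1.0]]
contact_force: [-6.1, -3.1, 23.2]
finger_gap: 0.3
```

Home at 113.5 mm (114 expected), with a hard stop felt. Retreat and check.

Emit:
{"api": "drive_tool", "payload": {
  "commands": [
    [[0, 0, 0, 0, 0, -20, 1], [0, 0, 0, 0, 0, -70, 1], [0, 0, 0, 0, 0, -120, 1], [0, 0, 0, -30, 0, -160, 1], [0, 0, 0, -60, 0, -180, 1]]
  ]
}}

```text
time: 21.75
eef_pos: [536.4, -28.1, 295.1]
tcp_rot: [[0.041, 0.999, 0.007], [0.999, -0.041, 0.0], [0.0, 0.006, -1.0]]
contact_force: [0.9, -0.1, -0.4]
finger_gap: -0.1
```

Emit:
{"api": "drive_tool", "payload": {
  "commands": [
    [[0, 0, 0, -60, 0, 0, 1], [0, 0, 0, -60, 0, 0, 1], [0, 0, 0, -60, 0, 0, 1]]
  ]
}}

```text
time: 22.05
eef_pos: [531.1, -92.0, 290.6]
tcp_rot: [[0.05, 0.999, -0.001], [0.999, -0.05, -0.001], [-0.001, -0.001, -1.0]]
contact_force: [-0.4, 0.1, -0.6]
finger_gap: 0.1
```

```bash
python3 look.py pics/w7.png
python3 - <<'E'
from h import *
s=get_state();print(s['eef_pos'],s['contact_force'])
p=eyes.get_image("scene")
for t in("cover_tab","lever_grip"):print(t,[(r["confidence"],np.round(r["location"],1)) for r in finder.mark_of(t,p)[:1]])
a=cv2.imread('pics/w7.png');b=cv2.resize(p["color"][150:360,160:440],(640,480),interpolation=cv2.INTER_CUBIC)
cv2.imwrite('pics/m7.png',cv2.resize(np.hstack([a,b]),(800,300),interpolation=cv2.INTER_AREA))
E
```

```text
block 0.96 [534.2  52.2  -3.9] [317.23  27.39]
cover_hinge 0.56 [591.7  46.9  42.3] [386.57  20.35]
cover_tab 0.56 [448.2  54.5  49.3] [210.23  18.25]
lever_grip 0.9 [533.3  27.4 119. ] [315.81  34.7 ]
link_bar 0.66 [ 299.  -289.5   -1.5] [130.12 362.21]
[531.99 -87.49 291.13] [ 0.18 -0.46 -0.35]
cover_tab [(0.57, array([452.9,  60. ,  49.3]))]
lever_grip [(0.97, array([531.2,  31.5, 116.5]))]
```

View pics/m7.png

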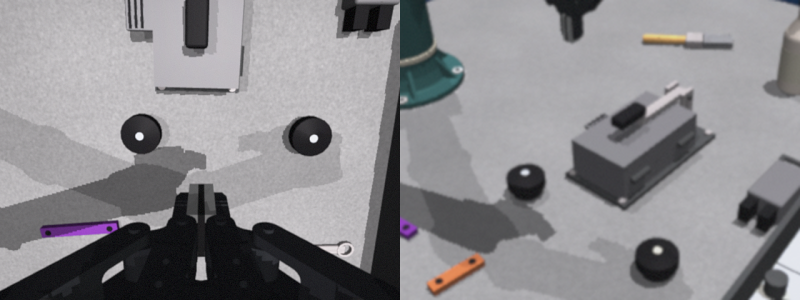

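The cover is shut rim on rim and the lever lies across it: its grip is at (197,22) in the wrist half of the picture and (628,115) in the scene half. The caps, short bar and connector are where they were, and the robot is clear.

```bash
python3 -c "
from cell import ticket
print(ticket.hand_in())"
```

```text
the job is handed in; nothing more can be done
None
```

The link box is back in service and the job is handed in, at about 22 s of the 72 s allowed.

- **Link bar:** I laid the long orange bar across both contacts and let go of it. Contact came with the bar's underside about 38 mm above the bench, and the picture after release showed it centred between the cheeks and clear of the end stops.
- **Cover:** I pushed it shut by its tab until it stopped hard at 47.6 mm, against 48 mm expected. The networks put the tab at 45 to 52 mm afterwards.
- **Lever:** I then swung it over until it stopped hard at 113.5 mm, against 114 mm expected. The networks put the grip at about (532, 29, 117) mm, a few mm off the expected (535, 29, 114) mm and within their error.

The last picture shows the cover rim on rim, the lever lying across it and the robot clear. The short bar, both caps, the connector and the brush look unmoved. The spanner and green bar were not in full view, but no move went near them after the bar was lifted. The largest force I read was 46 N from the fingertips on the tab as the cover bottomed.

Some checks disagreed:
- **Finger gap:** it read about 18 mm on the 20 mm bar.
- **Saddle position:** one wrist view put a saddle about 8–10 mm off along the box because I had to estimate the camera pose for that picture. I dropped that value.
- **Networks:** they gave a few wrong hits, which I ignored.

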